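Load the check cell into the bench photometer

ROBOT

A 6-joint arm with a two-finger parallel gripper is mounted at the origin on a cart in front of the work surface, level with it; the furniture and walls round the work are solid. World frame = base frame: x ahead of the robot, y to its left, z up, the work surface at z = 0. Lengths are in m, angles in rad, forces in N, time in s.
With the tool pointing down it reaches from about 0.4 to 0.825 m from the base axis. Payload 7 kg.
Tool frame: the origin (TCP) lies midway between the tips of the shut fingers; the grasp point (between the pads) lies 19 mm behind it; z points along the fingers, y is the line along which they close (so a half turn about z gives the same grasp; the last joint's range is limited). The gripper opens to 85 mm and grips with 20 to 120 N. Pads are 22 mm wide; open, the fingers measure 114 mm over their backs; the gripper's body (76 mm by 85 mm) begins 54 mm behind the grasp point. The pads swing forward as they close: fully open they stand 13 mm farther back than shut.
Start: joints at [1.581, 0.359, 0.012, 0, -1.224, -0.288], TCP at [0.185, 0.649, 0.231] pointing down, gripper open.
Joint ranges: [-3.07, 3.07], [-1.43, 2.12], [-1.02, 1.25], [-3.03, 1.67], [-3.05, -0], [-3.03, 3.03]. Speed limits (rad/s): [2.39, 2.39, 3.01, 3.14, 3.14, 3.14].

INTERFACE

Orientations are given as a 3x3 rotation matrix whose columns are the frame's x, y, z axes.
In Python, from cell import ctrl gives the robot as it stands.
- The arm moves only by the tool arm_command, never from a script. Its argument "series" is a list of rows, each an object of numbers: "hand": the finger opening in cm, from 0 to 8.54; "x", "y", "z": the shift along the tool's x, y, z in cm; "rx", "ry", "rz": the turn, a rotation vector about the tool's x, y, z in degrees. A call has 1 to 10 rows; each row shifts and turns the commanded pose from where the row before left it, along the tool's axes as they then stand; what a row does not reach is not made up. A row lasts 1/10 s, in which the tool goes at most 50 mm and 8.59 degrees, less where a joint would pass 70% of its speed; a pose out of reach is approached as far as the arm can. A call with a gripper value outside its range is refused whole. The fingers move at their own pace and stop on an object; "force" is the grip in N (left out, the last holds). Time passes only in rows, so rows that do not move let the fingers close. It gives the time, the measured TCP pose, the force, the opening and the grip force at its end, in the units of the state.
- ctrl.sense(): the state, without advancing time (a new reading comes with each control period).
- ctrl.get_image(name): name is "scene" or "top" or "wrist"; returns a dict with "img" (420x560x3 uint8, red, green, blue), "fovy" (degrees; the focal length in pixels is half the picture's height over the tangent of half this angle, whatever the lens; pixels are square), "cx", "cy" (the principal point, pixels), "R" (3x3) and "t" (3): a world point X has camera coordinates R X + t; the wrist camera has in their place "T_tool_cam" (4x4, takes a point from camera to tool coordinates, whose origin is the TCP and whose axes are the flange's). Camera axes: x right, y down, z forward; pixel columns grow to the right and rows downward; lengths in m; the calibration is good to about 2 mm. A picture is of the moment at which its call begins: read the wrist's pose just before it. There is no depth.
- ctrl.finish_job(): hands the job in; it is judged then, once.
Trained networks look in a picture, given as the dict that the camera call returned (one of the last four; its "shot" number tells which), for a name from the list of things; names that differ only in an ending like _2 or _b are one class to them, and where a whole thing is asked for, a point or a joint stands for the part that bears it (a point fixed in the world has none). Each returns a list of dicts, best first, with "conf" (0 to 1); they miss things now and then, are a little off and sometimes report something else, mostly with a low value. They report only what shows in the picture. A call takes as long as a camera call.
- ctrl.recognise(picture, thing): "rect" ([left, top, width, height] in pixels, round what is visible of it).
The state is a dict: "time": time; "qpos": joint angles; "dq": joint speeds; "effort": joint torques, N m; "ee_pos": TCP position; "orientation": TCP orientation; "wrist_force": force on the tool from outside, world axes, zero at the start; "wrist_torque": the same for the moment, N m; "grip_width": finger opening in m; "grip_force": force on a finger pad.
Only numpy, scipy, OpenCV 4.12 (cv2) and the standard library are available. Lean on these libraries where they do the work, as an engineer would, in place of code of your own. Each camera call takes 0.05 s, during which the arm holds its last target. There are 200 camera calls.

TASK

Do the morning check set-up of the bench photometer: take the windowed check cell (the taller one, with the flat black grip) out of the rack, put it in the photometer's well and press it down gently until it clicks past the spring ball and sits fully home on its seat, then let go and slide the light hood all the way over it. Never force the cell: a push of some 10 N is plenty, and more than 12 N shifts the seat off its beam-height setting and spoils the check. Leave the other cell in the rack and the bottle and vial standing where they are.

Things in the scene. Friction and masses are not known exactly. Their poses are not given: they have to be found in the camera images.
- check_cell: the check cell, taller of the two loose cells, 0.05 to 0.07 kg. Bare aluminium body 18 mm (own x) by 26 mm (own y), 46.5 mm tall, a small round window in each broad (x) face. Origin: centre of the foot's underside; z up. Foot tapers to 14 by 18 mm over its last 7 mm. Both narrow (y) faces have a ball pocket 10 to 19 mm above the foot, so it goes into the well either way round (yaw or yaw + pi)
- cell_grip (a point): middle of the check cell's ribbed flat black grip, 57.5 mm above the foot; the grip is 14 mm (cell x) by 26 mm (cell y), from 46.5 to 68.5 mm above the foot; pinch it across its 14 mm, along the cell's x, fingertips no lower than 47 mm above the foot (at home they would strike the deck, the body below is wider); its flat top may be pressed. Axes as the cell's
- zero_block: the other loose cell, to be left in the rack: same foot, shorter (48 mm), no window, round black knob 16 mm across on top. Origin: centre of the foot's underside
- cell_rack: white fixed rack, 56 mm (own x) by 150 mm (own y), 26 mm high, three pockets in a row at own y = -50, 0, +50 mm, each 21 by 29 mm, 20 mm deep; cells stand 6 mm above the worktop, broad faces towards the rack's x. The check cell is in one end pocket, the zero block in the other, the middle is empty. Origin: centre of the underside
- photometer: white bench photometer, fixed, flat grey deck 64 mm high, sloping display and keys at the front (own -x). Own x from -95 mm (front) to +88 mm (back), own y -101 to +101 mm. Origin on the worktop; z up
- well_mouth (a point): centre of the well's mouth, level with the deck; axes as the photometer's. Well 19.6 mm (x) by 27.6 mm (y): 0.8 mm of play on each side of the cell; 45 degree funnel 5 mm high at the mouth. The seat at the bottom is clamped at a beam height set differently on every instrument and hidden: the foot's home is anywhere from 28 to 46 mm below the mouth; over 12 N of push the clamp slips
- ball_side (a point): on the deck over the well's -y wall, where the spring ball is (moves with the seat). The foot meets it 12 to 15 mm above home; 6 to 8 N of push gets past, less while the ball rubs on the foot; under 2 mm above home it springs into the pocket, pulls the cell down on to the seat with about 2.5 N. Short of that it sticks. At home the grip's top is 22 to 41 mm above the deck
- light_hood (a joint): sliding black light hood on the deck, m: 0 = open (parked at +y of the well; starts at 0 to 0.010), 0.075 = shut over the well against its end stop. Slides along the photometer's -y with about 2.5 N of friction and stays where left. 40 mm (x) by 60 mm (y), 46 mm high, hollow (43 mm high inside), open below and at its -y end
- hood_end (a point): centre of the hood's closed end wall, outer face, 20 mm above the deck; push here towards the photometer's -y. Axes as the photometer's; it travels with the hood
- end_stop (a point): middle of the hood's fixed end stop, a black plate 44 mm (x) by 4 mm (y), 46 mm high, standing on the deck 35 mm to the -y side of the well's axis; this point is at its foot
- saline_bottle: bystander, white plastic bottle about 50 mm across, 111 mm tall, standing; origin at its foot
- vial: bystander, glass vial with a flip cap, 37 mm across, 78 mm tall, standing; origin at its foot

How it is judged:
On the way:
1. the check cell has clicked home on its seat in the well, let go by the fingers, while the light hood is still open (horizontal distance between check_cell and well_mouth below 0.003 m and angle between the z axis of check_cell and the z axis of photometer, either way round below 0.12 rad and contact force between check_cell and seat_c0 above 0.3 N and value of joint light_hood below 0.02 m and contact force between check_cell and the fingers below 0.05 N), for 0.2 s.
At the end, for the whole second after the job is handed in: The check cell rests on the seat at the bottom of the photometer's well (past the ball, its axis within 3 mm of the well's axis and within 0.12 rad of upright), released and at rest, and the light hood is closed to within 4 mm of its end stop (horizontal distance between check_cell and well_mouth below 0.003 m and angle between the z axis of check_cell and the z axis of photometer, either way round below 0.12 rad and contact force between check_cell and seat_c0 above 0.3 N and value of joint light_hood above 0.071 m and linear speed of check_cell below 0.01 m/s and contact force between check_cell and the fingers below 0.05 N); the robot touches nothing.
It fails at once if the seat is pushed more than 0.7 mm off its beam-height setting (distance of seat_c0 from where it was at the start of the episode above 0.0007 m).
It fails at once if the check cell is jammed against the photometer with more than 50 N (contact force between check_cell and photometer above 50 N).
It fails at once if the zero block is moved by more than 15 mm (distance of zero_block from where it was at the start of the episode above 0.015 m).
It fails at once if the saline bottle or the vial is moved by more than 20 mm (distance of any of saline_bottle, vial from where it was at the start of the episode above 0.02 m).
It also fails if it takes over 59 s, if anything falls off the work surface, if the arm or the gripper's body presses on something with over 40 N, if the wrist force passes 120 N, or if a joint passes its speed limit or range.

## Working session

There is one attempt and no reset: what is moved stays moved. The work goes in short steps, Python scripts to look and compute and a tool call to move; the robot and the scene stay as the last step left them, time stands still between calls to the robot, and variables do not carry over. Pictures are saved under pics/ and viewed, at most 10 in all, crops included, and the job is handed in when it is done.

Besides the shell and the picture viewer there is one more tool, called after ">>>" as name(argument=value, ...), one argument or row to a line, values as JSON. arm_command: Moves the arm, as the interface text tells. Its arguments: {"type":"object","properties":{"series":{"type":"array"},"force":{"type":"number"}},"required":["series"]}

```bash
mkdir -p pics; ls
cat > h.py <<'E'
import numpy as np, cv2, json, pickle
from cell import ctrl
def f(p): return p['img'].shape[0]/2/np.tan(np.radians(p['fovy'])/2)
def RT(p,s=None):
    if 'R' in p: return np.array(p['R']),np.array(p['t'])
    T=np.eye(4);T[:3,:3]=s['orientation'];T[:3,3]=s['ee_pos']
    M=np.linalg.inv(T@np.array(p['T_tool_cam']));return M[:3,:3],M[:3,3]
def atz(p,u,v,z,s=None):
    R,t=RT(p,s);d=R.T@np.array([(u-p['cx'])/f(p),(v-p['cy'])/f(p),1]);c=-R.T@t
    return c+d*(z-c[2])/d[2]
def proj(p,X,s=None):
    R,t=RT(p,s);c=R@np.array(X)+t;return np.array([p['cx'],p['cy']])+f(p)*c[:2]/c[2]
def save(n,p,s=None):
    cv2.imwrite(f'pics/{n}.png',p['img'][:,:,::-1]);pickle.dump((p,s),open(f'pics/{n}.pkl','wb'))
def load(n): return pickle.load(open(f'pics/{n}.pkl','rb'))
E
python3 - <<'E'
from h import *
for n in ('scene','top'):
    s=ctrl.sense();p=ctrl.get_image(n);save(n,p,s)
    print(n,p['fovy'],-np.array(p['R']).T@p['t'])
    for th in ('check_cell','cell_grip','zero_block','cell_rack','photometer','light_hood','saline_bottle','vial'):
        r=ctrl.recognise(p,th)[:2];print(th,[(np.round(q['rect']),round(q['conf'],2)) for q in r])
a=cv2.imread('pics/scene.png');b=cv2.imread('pics/top.png')
print(s['orientation'],s['ee_pos'],s['time'],s['wrist_force'],s['grip_width'])
E
```

```text
pics
scene 53.05739826370684 [ 0.15340613 -0.62537159  0.6748212 ]
check_cell [(array([253., 250.,   9.,  31.]), 0.74)]
cell_grip [(array([248., 253.,  16.,  28.]), 0.57)]
zero_block [(array([271., 300.,  15.,  18.]), 0.53)]
cell_rack [(array([240., 259.,  57.,  77.]), 0.76)]
photometer [(array([198., 126., 108.,  88.]), 0.76)]
light_hood [(array([243., 125.,  24.,  29.]), 0.83)]
saline_bottle [(array([346., 191.,  31.,  36.]), 0.97)]
vial [(array([320., 211.,  21.,  37.]), 0.96), (array([273., 298.,  14.,  25.]), 0.58)]
top 48.60790290819593 [ 0.46819669 -0.09579359  1.12559673]
check_cell [(array([170., 145.,  94.,  89.]), 0.58)]
cell_grip [(array([323., 260.,  12.,   9.]), 0.46)]
zero_block [(array([360., 273.,  12.,   2.]), 0.42)]
cell_rack [(array([314., 247.,  68.,  44.]), 0.67)]
photometer [(array([168., 143.,  96.,  92.]), 0.67)]
light_hood [(array([188., 160.,  29.,  26.]), 0.83), (array([313., 242.,  67.,  46.]), 0.46)]
saline_bottle [(array([332., 145.,  21.,  28.]), 0.84), (array([311., 244.,  70.,  45.]), 0.57)]
vial [(array([184., 157.,  32.,  26.]), 0.71), (array([167., 141.,  95.,  94.]), 0.66)]
[[ 9.61657851e-01 -2.74252031e-01 -3.30650750e-05]
 [-2.74252033e-01 -9.61657842e-01 -1.30443493e-04]
 [ 3.97710439e-06  1.34510173e-04 -9.99999991e-01]] [0.18510047 0.64906628 0.23122343] 0.45 [ 0.36565864 -0.63982906  0.16973872] 0.0853336963201058
```

Run:
```python
import cv2,numpy as np
b=cv2.imread('pics/top.png')[125:305,150:410];a=cv2.imread('pics/scene.png')[110:350,180:400]
cv2.imwrite('pics/topc.png',cv2.resize(b,None,fx=3,fy=3,interpolation=cv2.INTER_CUBIC))
cv2.imwrite('pics/scenec.png',cv2.resize(a,None,fx=2.5,fy=2.5,interpolation=cv2.INTER_CUBIC))
```

```text
(no output)
```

View pics/topc.png

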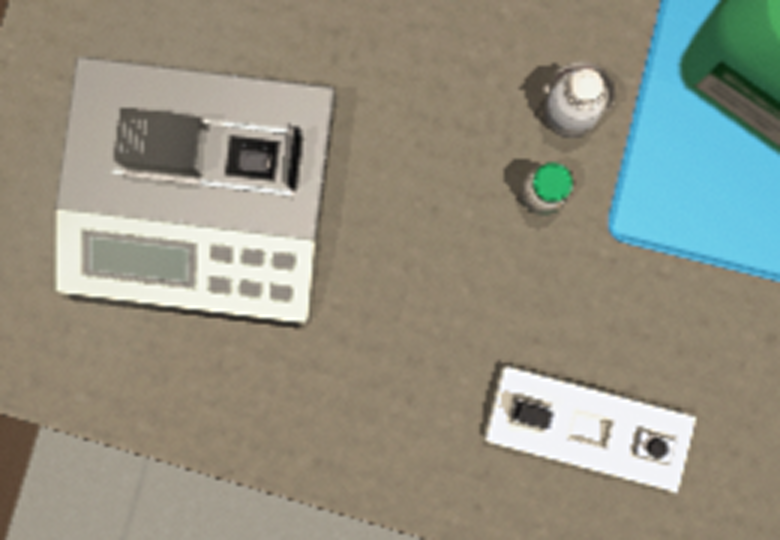

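View pics/scenec.png

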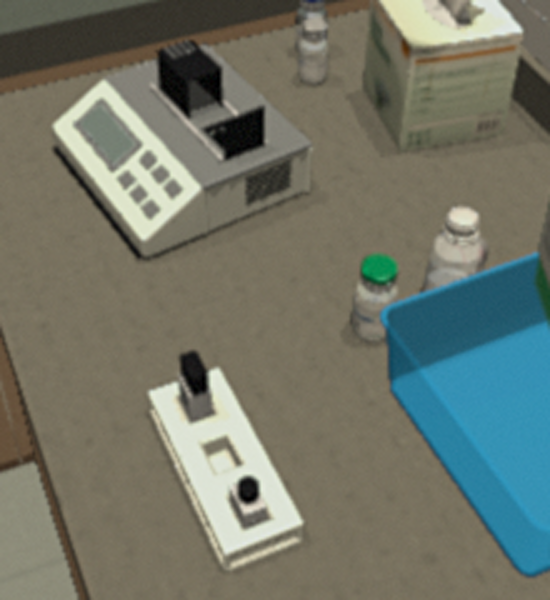

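Top crop (3x, offset 150,125): the check cell's black grip is at (531,411), the zero block's knob at (656,447), the well at (252,157), the open hood at (160,138) and the stop at (294,157). The bottle and vial are well off to the right.

Run:
```python
from h import *
p,s=load('top')
g=lambda u,v,z:atz(p,150+u/3,125+v/3,z)
def show(n,c,z):
    P=np.array([g(*q,z) for q in c]);print(n,P[:,:2].round(4).tolist());return P
r=show('rack',[(503,366),(695,415),(678,492),(487,441)],.026)
e=(r[1]+r[2]-r[0]-r[3])/2;print('rack c',r.mean(0),'yaw of long',np.degrees(np.arctan2(e[1],e[0])),np.linalg.norm(e))
d=show('deck',[(80,60),(332,88),(316,240),(60,210)],.064)
e=(d[1]+d[2]-d[0]-d[3])/2;print('deck long',np.degrees(np.arctan2(e[1],e[0])),np.linalg.norm(e))
show('grip',[(531,411)],.0745);show('knob',[(656,447)],.054);show('well',[(252,157)],.062)
show('stop',[(294,157)],.110);show('bottle',[(588,84)],.111);show('vial',[(552,183)],.078)
```

```text
rack [[0.4593, -0.1816], [0.4243, -0.3321], [0.3645, -0.3191], [0.4007, -0.17]]
rack c [ 0.41221062 -0.25071899  0.026     ] yaw of long -103.37205060155813 0.15399354612449212
deck [[0.6883, 0.1512], [0.6702, -0.0441], [0.5525, -0.0346], [0.5716, 0.1621]]
deck long -95.42746292945931 0.1968993575278929
grip [[0.4266, -0.1993]]
knob [[0.4006, -0.2966]]
well [[0.6157, 0.0163]]
stop [[0.6097, -0.0196]]
bottle [[0.6678, -0.2345]]
vial [[0.5982, -0.2126]]
```

```bash
cat >> h.py <<'E'
from scipy.spatial.transform import Rotation as Ro
from scipy.linalg import logm
def ang(R): return np.degrees(np.arctan2(R[1][0],R[0][0]))  # tool x heading
def goto(pos,xhead,N=1):
    """N equal rows (tool twist, cm/deg) taking the tool to pos, pointing down, tool x heading xhead"""
    s=ctrl.sense();T=np.eye(4);T[:3,:3]=s['orientation'];T[:3,3]=s['ee_pos']
    c,d=np.cos(np.radians(xhead)),np.sin(np.radians(xhead))
    G=np.eye(4);G[:3,:3]=np.array([[c,d,0],[d,-c,0],[0,0,-1]]);G[:3,3]=pos
    D=np.linalg.inv(T)@G
    print('now',T[:3,3].round(4),round(ang(T),2),'direct cm',(D[:3,3]*100).round(2),'deg',np.degrees(Ro.from_matrix(D[:3,:3]).as_rotvec()).round(2))
    if N>1:
        w=Ro.from_matrix(D[:3,:3]).as_rotvec()/N;r=Ro.from_rotvec(w).as_matrix()
        A=sum(np.linalg.matrix_power(r,k) for k in range(N))
        print('per row cm',(np.linalg.solve(A,D[:3,3])*100).round(3),'deg',np.degrees(w).round(3))
    return s
E
python3 - <<'E'
from h import *
goto([.4266,-.1993,.20],-103.4,22)
E
```

```text
now [0.1851 0.6491 0.2314] -15.92 direct cm [46.49 74.97  3.13] deg [-0.    0.   87.48]
per row cm [4.245 1.253 0.142] deg [-0.     0.     3.976]
```

>>> arm_command(
  series=[
    {"x":4.25,"y":1.25,"z":0.14,"rz":4,"hand":5},
    {"x":4.25,"y":1.25,"z":0.14,"rz":4,"hand":5},
    {"x":4.25,"y":1.25,"z":0.14,"rz":4,"hand":5},
    {"x":4.25,"y":1.25,"z":0.14,"rz":4,"hand":5},
    {"x":4.25,"y":1.25,"z":0.14,"rz":4,"hand":5},
    {"x":4.25,"y":1.25,"z":0.14,"rz":4,"hand":5},
    {"x":4.25,"y":1.25,"z":0.14,"rz":4,"hand":5},
    {"x":4.25,"y":1.25,"z":0.14,"rz":4,"hand":5},
    {"x":4.25,"y":1.25,"z":0.14,"rz":4,"hand":5},
    {"x":4.25,"y":1.25,"z":0.14,"rz":4,"hand":5},
  ],
  force=40,
)

```text
invalid input
```

>>> arm_command(
  series=[
    {"x":4.25,"y":1.25,"z":0.14,"rz":4},
    {"x":4.25,"y":1.25,"z":0.14,"rz":4},
    {"x":4.25,"y":1.25,"z":0.14,"rz":4},
    {"x":4.25,"y":1.25,"z":0.14,"rz":4},
    {"x":4.25,"y":1.25,"z":0.14,"rz":4},
    {"x":4.25,"y":1.25,"z":0.14,"rz":4},
    {"x":4.25,"y":1.25,"z":0.14,"rz":4},
    {"x":4.25,"y":1.25,"z":0.14,"rz":4},
    {"x":4.25,"y":1.25,"z":0.14,"rz":4},
    {"x":4.25,"y":1.25,"z":0.14,"rz":4},
  ],
)

```text
invalid input
```

Run:
```python
from h import *
s=goto([.4266,-.1993,.20],-103.4,2)
print(s['time'],s['grip_width'],s['wrist_force'])
p=ctrl.get_image('wrist');save('w1',p,s);print(p['T_tool_cam'],p['fovy'])
for th in ('check_cell','cell_grip','cell_rack'):print(th,[(np.round(q['rect']),q['conf']) for q in ctrl.recognise(p,th)[:2]])
print(proj(p,[.4266,-.1993,.0745],s))
```

```text
now [0.1851 0.6491 0.2314] -15.92 direct cm [46.49 74.97  3.13] deg [-0.    0.   87.48]
per row cm [38.291 28.152  1.565] deg [-2.0000e-03  2.0000e-03  4.3741e+01]
0.9 0.0852738789904513 [-0.32501141 -0.50795625 -0.18851411]
[[ 3.63381712e-05 -9.51533427e-01 -3.07545340e-01  7.81201225e-02]
 [ 9.99999999e-01  4.27018673e-05 -1.39624386e-05  9.23072391e-04]
 [ 2.64184874e-05 -3.07545339e-01  9.51533427e-01 -1.43293820e-01]
 [ 0.00000000e+00  0.00000000e+00  0.00000000e+00  1.00000000e+00]] 60.15141548216159
check_cell []
cell_grip []
cell_rack []
[1913.27018258 -794.00958189]
```

View pics/w1.png

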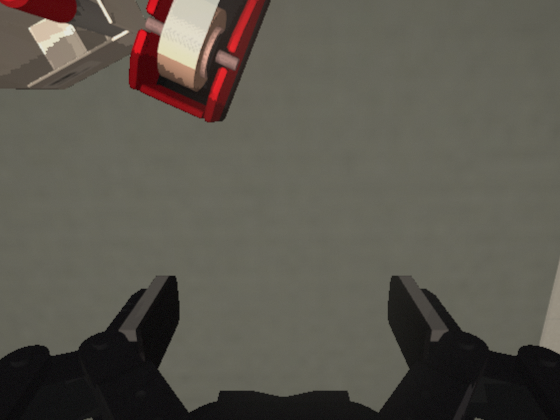

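The picture shows only the floor and the fingers; the call was refused. I'll test the row format, this time with every key present.

>>> arm_command(
  series=[
    {"hand":5,"x":4.25,"y":1.25,"z":0.14,"rx":0,"ry":0,"rz":4},
  ],
  force=40,
)

```text
time: 1.2
ee_pos: [0.2202, 0.6274, 0.2295]
orientation: [[0.941, -0.337, -0.0], [-0.337, -0.941, 0.001], [-0.0, -0.001, -1.0]]
wrist_force: [1.2, 0.3, 0.6]
grip_width: 0.0729
grip_force: 0.0
```

>>> arm_command(
  series=[
    {"hand":5,"x":4.25,"y":1.25,"z":0.14,"rx":0,"ry":0,"rz":4},
    {"hand":5,"x":4.25,"y":1.25,"z":0.14,"rx":0,"ry":0,"rz":4},
    {"hand":5,"x":4.25,"y":1.25,"z":0.14,"rx":0,"ry":0,"rz":4},
    {"hand":5,"x":4.25,"y":1.25,"z":0.14,"rx":0,"ry":0,"rz":4},
    {"hand":5,"x":4.25,"y":1.25,"z":0.14,"rx":0,"ry":0,"rz":4},
    {"hand":5,"x":4.25,"y":1.25,"z":0.14,"rx":0,"ry":0,"rz":4},
    {"hand":5,"x":4.25,"y":1.25,"z":0.14,"rx":0,"ry":0,"rz":4},
    {"hand":5,"x":4.25,"y":1.25,"z":0.14,"rx":0,"ry":0,"rz":4},
    {"hand":5,"x":4.25,"y":1.25,"z":0.14,"rx":0,"ry":0,"rz":4},
    {"hand":5,"x":4.25,"y":1.25,"z":0.14,"rx":0,"ry":0,"rz":4},
  ],
)

```text
time: 2.2
ee_pos: [0.4765, 0.2712, 0.216]
orientation: [[0.499, -0.867, 0.0], [-0.867, -0.499, 0.0], [0.0, -0.0, -1.0]]
wrist_force: [-0.2, -0.5, 0.6]
grip_width: 0.0499
grip_force: 0.0
```

>>> arm_command(
  series=[
    {"hand":5,"x":4.25,"y":1.25,"z":0.14,"rx":0,"ry":0,"rz":4},
    {"hand":5,"x":4.25,"y":1.25,"z":0.14,"rx":0,"ry":0,"rz":4},
    {"hand":5,"x":4.25,"y":1.25,"z":0.14,"rx":0,"ry":0,"rz":4},
    {"hand":5,"x":4.25,"y":1.25,"z":0.14,"rx":0,"ry":0,"rz":4},
    {"hand":5,"x":4.25,"y":1.25,"z":0.14,"rx":0,"ry":0,"rz":4},
    {"hand":5,"x":4.25,"y":1.25,"z":0.14,"rx":0,"ry":0,"rz":4},
    {"hand":5,"x":4.25,"y":1.25,"z":0.14,"rx":0,"ry":0,"rz":4},
    {"hand":5,"x":4.25,"y":1.25,"z":0.14,"rx":0,"ry":0,"rz":4},
    {"hand":5,"x":4.25,"y":1.25,"z":0.14,"rx":0,"ry":0,"rz":4},
  ],
)

```text
time: 3.1
ee_pos: [0.4597, -0.1208, 0.2036]
orientation: [[-0.106, -0.994, 0.001], [-0.994, 0.106, -0.0], [-0.0, -0.001, -1.0]]
wrist_force: [0.4, -0.2, 0.1]
grip_width: 0.0502
grip_force: 0.0
```

Run:
```python
from h import *
s=goto([.4266,-.1993,.20],-103.4,2)
print(s['time'],s['grip_width'],s['wrist_force'])
p=ctrl.get_image('wrist');save('w2',p,s)
for th in ('check_cell','cell_grip','cell_rack'):print(th,[(np.round(q['rect']),q['conf']) for q in ctrl.recognise(p,th)[:2]])
print(proj(p,[.4266,-.1993,.0745],s))
```

```text
now [ 0.4597 -0.1208  0.2036] -96.07 direct cm [8.16 2.46 0.35] deg [-0.05  0.    7.33]
per row cm [4.119 1.1   0.178] deg [-2.300e-02  2.000e-03  3.665e+00]
3.1 0.05019647592271683 [ 0.40032366 -0.22361822  0.13281669]
check_cell [(array([304.,  66.,  32.,  37.]), 0.71)]
cell_grip [(array([303.,  63.,  33.,  43.]), 0.75)]
cell_rack [(array([275.,   0.,  92., 126.]), 0.84)]
[316.62914229  87.9228558 ]
```

View pics/w2.png

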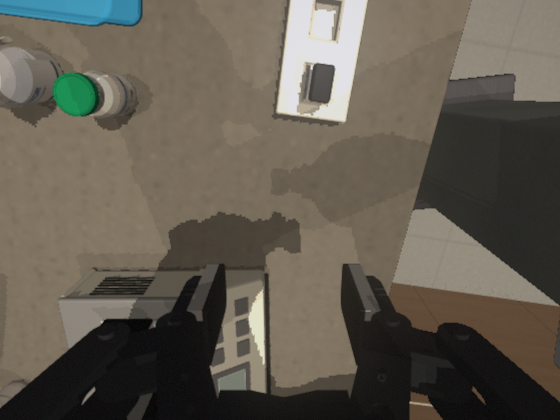

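The wrist view shows the grip's dark top at about (321,83), with the near rack corners at (278,115) and (345,122). This is close to the prediction of (317,88). I'll fit it precisely.

Run:
```python
from h import *
p,s=load('w2')
g=cv2.cvtColor(p['img'],cv2.COLOR_RGB2GRAY)
print(g[60:108:2,300:342:2])
roi=np.zeros_like(g);roi[55:112,296:345]=1
for th in (50,70):
    m=((g<th)*roi).astype(np.uint8);n,l,st,c=cv2.connectedComponentsWithStats(m)
    k=1+st[1:,4].argmax();r=cv2.minAreaRect(np.argwhere(l==k)[:,::-1].astype(np.float32));print(th,st[k],c[k],r)
    P=np.array([atz(p,*q,.0745,s) for q in cv2.boxPoints(r)])[:,:2];print(P.round(4).tolist(),P.mean(0).round(4))
# rack white region outline
w=(cv2.inRange(p['img'],(170,170,160),(255,255,255))[:130,270:375])
c=max(cv2.findContours(w,0,1)[0],key=cv2.contourArea);a=cv2.approxPolyDP(c,4,True)[:,0]+[270,0]
print(a.tolist());print([atz(p,*map(float,q),.026,s)[:2].round(4).tolist() for q in a])
```

```text
[[225 224 225 225 226 225 225 225 225 225 226 226 226 226 226 226 226 226
  226 226 225]
 [224 224 207 166 183 202 213 220 206 201 217 226 226 225 226 227 226 226
  226 226 226]
 [225 222 200 160 158 169 185 134  73  79  78  79  96 147 185 188 201 226
  226 226 226]
 [225 225 193 123 105 156 208  69  79  90  88  89  88  85  84  81  78 155
  226 226 226]
 [225 224 193 116  92 175 195  70  80  87  88  87  88  87  86  86  84 114
  227 225 226]
 [225 221 187 111  93 132 101  67  84  87  88  88  87  84  86  86  82 122
  226 226 226]
 [225 219 131 113  93 137  79  70  86  88  86  87  87  86  85  85  79 149
  225 226 226]
 [225 185 122 104  87 141  70  69  87  86  87  87  86  86  85  85  78 156
  225 226 226]
 [224 132 122  95  94 134  67  72  86  85  86  85  86  85  85  85  73 198
  223 226 226]
 [226 129 122  99 101 128  67  75  84  86  84  84  84  83  84  82  70 223
  224 226 226]
 [225 125 117  92 107 121  66  77  84  86  84  85  85  83  83  81  77 223
  224 226 226]
 [198 123 115  90 118 112  67  78  84  84  85  84  83  83  82  80 121 224
  226 227 226]
 [146 124 110  88 129  92  67  8
[... 463 characters left out ...]
 80  79  77 119 223 226
  226 226 226]
 [129 114  89 128 109  62  75  79  79  78  79  79  79  79  75 133 224 226
  226 225 225]
 [138 110  95 144 104  62  77  79  79  77  77  79  79  78  71 153 221 226
  225 225 225]
 [137 114 143 137 132  86  69  67  71  73  73  75  76  78  70 208 217 225
  225 224 225]
 [146 145 141 137 134 128 130 131 119  94  87  90  67  74 144 217 225 224
  225 225 224]
 [170 167 165 160 156 146 148 145 140 137 133 194 172 181 220 222 225 224
  225 225 225]
 [169 170 170 170 171 170 169 169 167 146 221 218 217 201 224 225 225 224
  225 224 224]]Traceback (most recent call last):
  File "<stdin>", line 8, in <module>
ValueError: attempt to get argmax of an empty sequence
```

Run:
```python
from h import *
p,s=load('w2')
P=np.array([atz(p,*q,.0745,s) for q in [(315.3,63.5),(334,66),(328.5,102.5),(310.5,99.5)]])[:,:2]
print(P.round(4).tolist(),P.mean(0).round(4),np.linalg.norm(P[0]-P[1]),np.linalg.norm(P[1]-P[2]))
e=P[2]+P[3]-P[0]-P[1];print(np.degrees(np.arctan2(e[1],e[0])))
g=cv2.cvtColor(p['img'],cv2.COLOR_RGB2GRAY)
w=((g>170)*255).astype(np.uint8)[:130,265:380]
c=max(cv2.findContours(w,0,1)[0],key=cv2.contourArea);a=cv2.approxPolyDP(c,3,True)[:,0]+[265,0]
print(a.tolist());print([atz(p,*map(float,q),.026,s)[:2].round(4).tolist() for q in a])
t=P.mean(0);goto([t[0],t[1],.15],-103.4,2)
```

```text
[[0.4263, -0.2156], [0.4134, -0.2126], [0.4189, -0.1884], [0.4316, -0.1919]] [ 0.4225 -0.2021] 0.013244777058663712 0.024733323194306593
77.2482064533793
[[290, 0], [277, 111], [344, 121], [367, 0], [342, 0], [335, 41], [331, 39], [335, 10], [315, 10], [314, 0]]
[[0.4381, -0.2667], [0.4576, -0.1841], [0.401, -0.1697], [0.378, -0.2603], [0.3975, -0.2624], [0.4048, -0.2336], [0.4079, -0.2354], [0.4034, -0.256], [0.4191, -0.2577], [0.4194, -0.2647]]
now [ 0.4598 -0.1201  0.2035] -96.05 direct cm [8.55 2.85 5.35] deg [-0.03  0.01  7.35]
per row cm [4.319 1.286 2.676] deg [-0.017  0.005  3.677]
```

>>> arm_command(
  series=[
    {"hand":5,"x":4.32,"y":1.29,"z":1.5,"rx":0,"ry":0,"rz":3.6},
    {"hand":5,"x":4.32,"y":1.29,"z":1.5,"rx":0,"ry":0,"rz":3.6},
    {"hand":5,"x":0,"y":0,"z":2,"rx":0,"ry":0,"rz":0},
    {"hand":5,"x":0,"y":0,"z":0,"rx":0,"ry":0,"rz":0},
  ],
)

```text
time: 3.7
ee_pos: [0.4215, -0.201, 0.1514]
orientation: [[-0.228, -0.974, -0.004], [-0.974, 0.228, 0.001], [0.0, 0.004, -1.0]]
wrist_force: [0.2, 0.6, 0.3]
grip_width: 0.0499
grip_force: 0.0
```

Run:
```python
from h import *
s=goto([.4225,-.2021,.0545],-103.2)
p=ctrl.get_image('wrist');save('w3',p,s);print(proj(p,[.4225,-.2021,.0745],s))
```

```text
now [ 0.4215 -0.201   0.1514] -103.16 direct cm [ 0.08 -0.16  9.69] deg [ 0.22 -0.01  0.04]
[279.67223132 219.4500072 ]
```

View pics/w3.png

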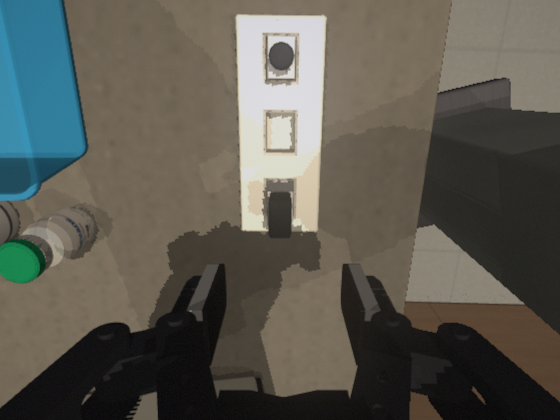

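The grip's top face is at about (280,222) against the predicted (280,219), and the rack runs straight up the image, so the tool is aligned. Descending to grasp.

>>> arm_command(
  series=[
    {"hand":5,"x":0.05,"y":-0.15,"z":4,"rx":0.2,"ry":0,"rz":0},
    {"hand":5,"x":0,"y":0,"z":4,"rx":0,"ry":0,"rz":0},
    {"hand":5,"x":0,"y":0,"z":1.65,"rx":0,"ry":0,"rz":0},
    {"hand":1,"x":0,"y":0,"z":0,"rx":0,"ry":0,"rz":0},
    {"hand":1,"x":0,"y":0,"z":0,"rx":0,"ry":0,"rz":0},
    {"hand":1,"x":0,"y":0,"z":0,"rx":0,"ry":0,"rz":0},
    {"hand":1,"x":0,"y":0,"z":0,"rx":0,"ry":0,"rz":0},
    {"hand":1,"x":0,"y":0,"z":0,"rx":0,"ry":0,"rz":0},
  ],
)

```text
time: 4.55
ee_pos: [0.426, -0.202, 0.0584]
orientation: [[-0.226, -0.974, 0.007], [-0.974, 0.226, -0.001], [-0.001, -0.007, -1.0]]
wrist_force: [-0.0, 3.1, 8.2]
grip_width: 0.0124
grip_force: 44.8
```

>>> arm_command(
  series=[
    {"hand":1,"x":0,"y":0,"z":0,"rx":0,"ry":0,"rz":0},
    {"hand":1,"x":0,"y":0,"z":0,"rx":0,"ry":0,"rz":0},
  ],
)

```text
time: 4.75
ee_pos: [0.4261, -0.2021, 0.0584]
orientation: [[-0.227, -0.974, 0.007], [-0.974, 0.227, -0.001], [-0.001, -0.007, -1.0]]
wrist_force: [0.5, 2.8, 7.1]
grip_width: 0.0131
grip_force: 44.8
```

Run:
```python
from h import *
s=goto([.4225,-.2021,.0545],-103.2)
p=ctrl.get_image('wrist');save('w4',p,s);print(s['wrist_force'],s['wrist_torque'],s['grip_width'])
```

```text
now [ 0.4261 -0.2021  0.0584] -103.09 direct cm [0.08 0.35 0.38] deg [-0.4   0.03  0.11]
[0.492252   2.79816269 7.05584832] [1.2335796  0.00272633 0.01058886] 0.013118531888367568
```

View pics/w4.png

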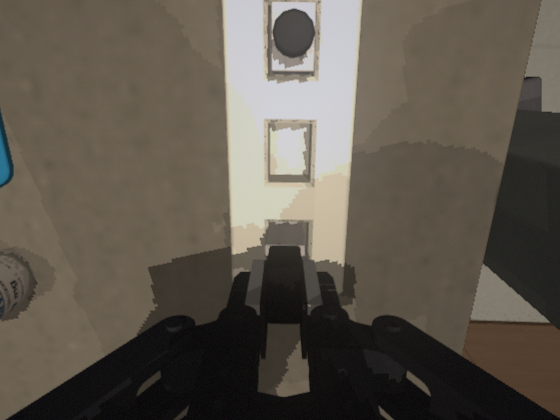

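The view shows the grip (285,285) held between both pads and standing straight. The 7 N upward force fits the closing pads pressing the cell onto the rack floor. Lifting.

>>> arm_command(
  series=[
    {"hand":1,"x":0,"y":0,"z":-0.5,"rx":0,"ry":0,"rz":0},
    {"hand":1,"x":0,"y":0,"z":-1.5,"rx":0,"ry":0,"rz":0},
    {"hand":1,"x":0,"y":0,"z":-3,"rx":0,"ry":0,"rz":0},
    {"hand":1,"x":0,"y":0,"z":-4,"rx":0,"ry":0,"rz":0},
    {"hand":1,"x":0,"y":0,"z":-4,"rx":0,"ry":0,"rz":0},
    {"hand":1,"x":0,"y":0,"z":-2,"rx":0,"ry":0,"rz":0},
    {"hand":1,"x":0,"y":0,"z":0,"rx":0,"ry":0,"rz":0},
  ],
)

```text
time: 5.5
ee_pos: [0.4255, -0.2024, 0.2106]
orientation: [[-0.227, -0.974, 0.01], [-0.974, 0.227, -0.002], [-0.001, -0.01, -1.0]]
wrist_force: [-0.3, -0.4, -1.1]
grip_width: 0.013
grip_force: 43.8
```

Run:
```python
from h import *
s=goto([.6157,.0163,.20],-95.4,8)
print(s['wrist_force'],s['grip_width'],s['orientation'])
goto([.6157,.0163,.20],-95.4+180,8)
print(s['qpos'])
```

```text
now [ 0.4255 -0.2024  0.2106] -103.11 direct cm [-25.62 -13.55   1.22] deg [-0.58 -0.01 -7.71]
per row cm [-3.099 -1.882  0.144] deg [-0.072 -0.001 -0.964]
[-0.33753252 -0.40225889 -1.06100998] 0.013005281419041448 [[-2.26788146e-01 -9.73893715e-01  9.90802044e-03]
 [-9.73943956e-01  2.26782161e-01 -1.73832260e-03]
 [-5.54020832e-04 -1.00440876e-02 -9.99949403e-01]]
now [ 0.4255 -0.2024  0.2106] -103.11 direct cm [-25.62 -13.55   1.22] deg [-1.0000e-02  8.7000e-01  1.7229e+02]
per row cm [-3.668  4.001  0.123] deg [-1.0000e-03  1.0900e-01  2.1536e+01]
[-0.02350907  0.02715684 -0.45883405  0.00171108 -1.07485973 -0.20607912]
```

Run:
```python
from h import *
goto([.624,.106,.21],-95.4,9)
```

```text
now [ 0.4255 -0.2024  0.2106] -103.11 direct cm [-34.54 -12.34   0.21] deg [-0.58 -0.01 -7.71]
per row cm [-3.752 -1.599  0.017] deg [-0.064 -0.001 -0.856]
```

>>> arm_command(
  series=[
    {"hand":1,"x":-3.75,"y":-1.6,"z":0,"rx":0,"ry":0,"rz":-0.85},
    {"hand":1,"x":-3.75,"y":-1.6,"z":0,"rx":0,"ry":0,"rz":-0.85},
    {"hand":1,"x":-3.75,"y":-1.6,"z":0,"rx":0,"ry":0,"rz":-0.85},
    {"hand":1,"x":-3.75,"y":-1.6,"z":0,"rx":0,"ry":0,"rz":-0.85},
    {"hand":1,"x":-3.75,"y":-1.6,"z":0,"rx":0,"ry":0,"rz":-0.85},
    {"hand":1,"x":-3.75,"y":-1.6,"z":0,"rx":0,"ry":0,"rz":-0.85},
    {"hand":1,"x":-3.75,"y":-1.6,"z":0,"rx":0,"ry":0,"rz":-0.85},
    {"hand":1,"x":-3.75,"y":-1.6,"z":0,"rx":0,"ry":0,"rz":-0.85},
    {"hand":1,"x":-3.75,"y":-1.6,"z":0,"rx":0,"ry":0,"rz":-0.85},
    {"hand":1,"x":0,"y":0,"z":0,"rx":0,"ry":0,"rz":0},
  ],
)

```text
time: 6.5
ee_pos: [0.624, 0.1096, 0.2053]
orientation: [[-0.092, -0.996, 0.002], [-0.996, 0.092, -0.001], [0.001, -0.002, -1.0]]
wrist_force: [-0.5, -0.7, -0.3]
grip_width: 0.013
grip_force: 43.7
```

Run:
```python
from h import *
s=goto([.624,.106,.21],-95.4)
p=ctrl.get_image('wrist');save('w5',p,s);print(proj(p,[.6157,.0163,.064],s),s['wrist_force'],s['time'])
c=p['img'][:,100:460];cv2.imwrite('pics/w5c.png',cv2.resize(c[:300],None,fx=2,fy=2,interpolation=cv2.INTER_CUBIC)[:,:,::-1])
```

```text
now [0.624  0.1096 0.2053] -95.28 direct cm [ 0.36 -0.04 -0.47] deg [-0.11 -0.07  0.12]
[281.87489741  70.99875942] [-0.46679427 -0.69856512 -0.29776826] 6.5
```

View pics/w5c.png

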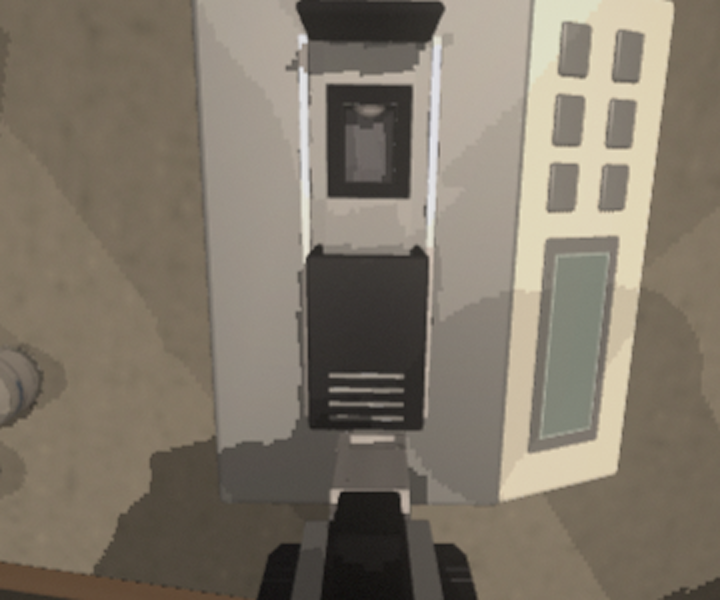

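The well's funnel mouth spans crop (327..412, 85..197), the hood's open end is at row 255, the stop is at row 40, and the held cell's front face is at rows 435–490. Next I'll compute the well centre and where the cell sits in the tool.

Run:
```python
from h import *
p,s=load('w5')
P=np.array([atz(p,100+u/2,v/2,.064,s) for u,v in [(327,85),(412,85),(411,198),(327,198)]])[:,:2]
print(P.round(4).tolist(),P.mean(0).round(4),np.linalg.norm(P[0]-P[1]),np.linalg.norm(P[1]-P[2]))
e=P[3]+P[2]-P[0]-P[1];print('y head',np.degrees(np.arctan2(e[1],e[0])))
L=[atz(p,100+u/2,v/2,.064,s)[:2] for u,v in [(197,60),(219,490)]];d=L[1]-L[0];print('back edge head',np.degrees(np.arctan2(d[1],d[0])))
H=[atz(p,100+u/2,v/2,.110,s)[:2].round(4) for u,v in [(306,258),(429,258)]];print('hood',H)
g=cv2.cvtColor(p['img'],cv2.COLOR_RGB2GRAY);print(g[210:256,262:308:3])
T=np.array(p['T_tool_cam'])
def pt(X): # tool point -> pixel
    c=np.linalg.inv(T)@np.append(X,1);return np.array([p['cx'],p['cy']])+f(p)*c[:2]/c[2]
for off in (-.003,0,.003):
  for h in (.047,.0524):
    print(off,h,'body/grip',pt([off+.013,0,h-.0465]).round(1),'body L/R mid',pt([off+.013,.009,h-.02])[0].round(1),pt([off+.013,-.009,h-.02])[0].round(1),'taper',pt([off+.013,0,h-.007]).round(1),'foot',pt([off+.009,0,h]).round(1))
```

```text
[[0.6271, -0.004], [0.5966, -0.0012], [0.5998, 0.0376], [0.6313, 0.0347]] [0.6137 0.0167] 0.030561940753360852 0.03891293921585107
y head 84.51855033126175
back edge head 83.85217155281497
hood [array([0.6375, 0.0519]), array([0.598 , 0.0555])]
[[ 34  40  44  43  43  43  44  43  53  62  99  92  76  66  42  43]
 [ 32  33  32  31  34  32  32  32  38  38  41  39  42  41  42  42]
 [ 32  33  33  33  32  32  31  33  40  39  41  39  41  40  43  43]
 [ 31  32  31  32  34  34  32  31  39  39  39  39  39  42  42  42]
 [ 49  45  41  42  44  57  56  57  60  61  45  48  47  47  47  47]
 [ 72  69  69  66  67  92  92  93  94  94  84  83  81  86  87  87]
 [ 80  82  82  87  89 103 103 102 104  96  95  97  93  99 116 116]
 [ 80  80  81  97 102 127 128 127 127 121 116 115  85  88 115 116]
 [ 80  81  82  95 107 163 165 165 167 165 159 158  94  95 121 116]
 [ 80  81  82  95 105 171 171 172 174 174 169 168  94  94 128 116]
 [ 79  82  85  93 102 171 173 173 166 146 142 141  94  94 127 115]
 [ 80  80  84  93  95 143 143 144 131  94  90  89  87  90 128 115]
 [ 80  81  85  92  86  90  89  89  89  91  89  89  
[... 2124 characters left out ...]
27  29  27  30  32  31 147 151 120]
 [ 65  81  36  24  26  27  27  28  27  28  27  32  33 136 151 120]]
-0.003 0.047 body/grip [281.2 258.5] body L/R mid 299.2 263.7 taper [281.6 226.3] foot [281.6 228.6]
-0.003 0.0524 body/grip [281.2 253.2] body L/R mid 298.8 264.2 taper [281.6 222.9] foot [281.7 225.2]
0 0.047 body/grip [281.2 252.2] body L/R mid 299.3 263.6 taper [281.6 221.1] foot [281.6 223.5]
0 0.0524 body/grip [281.2 247.1] body L/R mid 298.9 264.1 taper [281.6 217.7] foot [281.7 220.3]
0.003 0.047 body/grip [281.2 245.8] body L/R mid 299.4 263.5 taper [281.5 215.8] foot [281.6 218.5]
0.003 0.0524 body/grip [281.2 240.9] body L/R mid 299.0 264.0 taper [281.6 212.6] foot [281.6 215.3]
```

Run:
```python
from h import *
goto([.6157,.0168,.14],-95.4,3)
```

```text
now [0.6228 0.1079 0.2054] -95.35 direct cm [ 9.12 -0.14  6.55] deg [-0.06 -0.09  0.05]
per row cm [ 3.043 -0.048  2.182] deg [-0.02  -0.032  0.018]
```

>>> arm_command(
  series=[
    {"hand":1,"x":3,"y":-0.05,"z":0,"rx":0,"ry":0,"rz":0},
    {"hand":1,"x":3,"y":-0.05,"z":0,"rx":0,"ry":0,"rz":0},
    {"hand":1,"x":3.1,"y":-0.05,"z":0,"rx":0,"ry":0,"rz":0},
    {"hand":1,"x":0,"y":0,"z":3,"rx":0,"ry":0,"rz":0},
    {"hand":1,"x":0,"y":0,"z":3.5,"rx":0,"ry":0,"rz":0},
    {"hand":1,"x":0,"y":0,"z":0,"rx":0,"ry":0,"rz":0},
    {"hand":1,"x":0,"y":0,"z":0,"rx":0,"ry":0,"rz":0},
    {"hand":1,"x":0,"y":0,"z":0,"rx":0,"ry":0,"rz":0},
  ],
)

```text
time: 7.35
ee_pos: [0.6166, 0.0154, 0.1441]
orientation: [[-0.095, -0.995, 0.006], [-0.995, 0.095, -0.001], [0.0, -0.006, -1.0]]
wrist_force: [0.3, 0.6, -0.6]
grip_width: 0.0129
grip_force: 43.7
```

Run:
```python
from h import *
s=goto([.6157,.0168,.12],-95.4)
print(s['wrist_force'],s['wrist_torque'],s['time'])
```

```text
now [0.6166 0.0154 0.1441] -95.45 direct cm [-0.14  0.12  2.41] deg [-0.32 -0.01 -0.05]
[ 0.29596626  0.64728473 -0.59558102] [ 0.02554886  0.00674121 -0.00144986] 7.35
```

>>> arm_command(
  series=[
    {"hand":1,"x":-0.14,"y":0.12,"z":1,"rx":-0.3,"ry":0,"rz":0},
    {"hand":1,"x":0,"y":0,"z":1.4,"rx":0,"ry":0,"rz":0},
    {"hand":1,"x":0,"y":0,"z":0,"rx":0,"ry":0,"rz":0},
    {"hand":1,"x":0,"y":0,"z":0,"rx":0,"ry":0,"rz":0},
  ],
)

```text
time: 7.75
ee_pos: [0.6143, 0.0168, 0.1176]
orientation: [[-0.095, -0.995, -0.003], [-0.995, 0.095, -0.001], [0.001, 0.003, -1.0]]
wrist_force: [-0.1, 0.1, 0.1]
grip_width: 0.0129
grip_force: 43.7
```

Run:
```python
from h import *
s=goto([.6157,.0168,.12],-95.4)
p=ctrl.get_image('wrist');save('w6',p,s);print(s['wrist_force'],s['time'])
cv2.imwrite('pics/w6c.png',cv2.resize(p['img'][100:340,130:430],None,fx=2.5,fy=2.5,interpolation=cv2.INTER_CUBIC)[:,:,::-1])
```

```text
now [0.6143 0.0168 0.1176] -95.45 direct cm [-0.01 -0.13 -0.24] deg [ 0.17 -0.07 -0.05]
[-0.09432793  0.06748924  0.069662  ] 7.75
```

View pics/w6c.png

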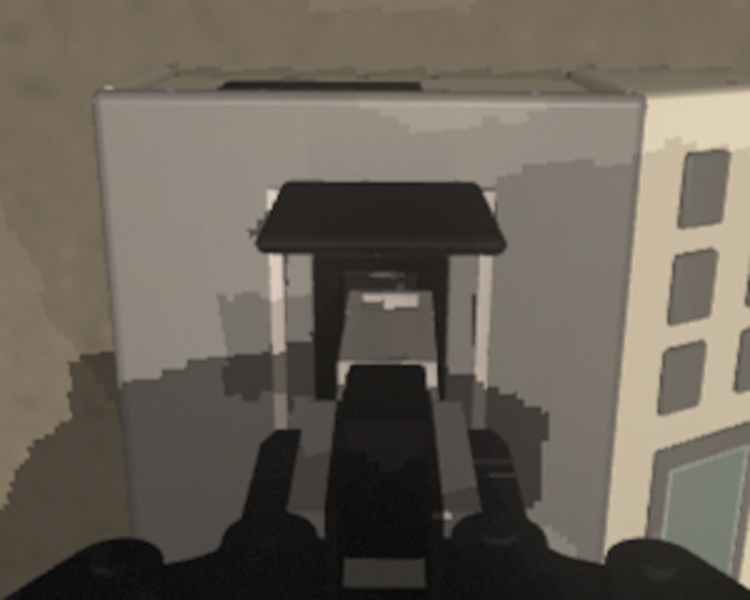

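The cell's front (388) sits about 1.3 mm to the right of the well's axis (380) once depth is allowed for, which agrees with the pose error. Correcting and entering the funnel.

>>> arm_command(
  series=[
    {"hand":1,"x":0,"y":-0.13,"z":0,"rx":0.15,"ry":0,"rz":0},
    {"hand":1,"x":0,"y":0,"z":0.3,"rx":0,"ry":0,"rz":0},
    {"hand":1,"x":0,"y":0,"z":0.3,"rx":0,"ry":0,"rz":0},
    {"hand":1,"x":0,"y":0,"z":0.3,"rx":0,"ry":0,"rz":0},
    {"hand":1,"x":0,"y":0,"z":0,"rx":0,"ry":0,"rz":0},
    {"hand":1,"x":0,"y":0,"z":0,"rx":0,"ry":0,"rz":0},
  ],
)

```text
time: 8.4
ee_pos: [0.6159, 0.0167, 0.1091]
orientation: [[-0.095, -0.995, 0.001], [-0.995, 0.095, -0.001], [0.001, -0.001, -1.0]]
wrist_force: [-0.6, 0.2, -0.7]
grip_width: 0.013
grip_force: 43.7
```

>>> arm_command(
  series=[
    {"hand":1,"x":0,"y":0,"z":0.2,"rx":0,"ry":0,"rz":0},
    {"hand":1,"x":0,"y":0,"z":0.2,"rx":0,"ry":0,"rz":0},
    {"hand":1,"x":0,"y":0,"z":0,"rx":0,"ry":0,"rz":0},
    {"hand":1,"x":0,"y":0,"z":0,"rx":0,"ry":0,"rz":0},
  ],
)

```text
time: 8.8
ee_pos: [0.616, 0.0167, 0.1052]
orientation: [[-0.095, -0.995, 0.001], [-0.995, 0.095, -0.001], [0.001, -0.001, -1.0]]
wrist_force: [-0.4, -0.4, -0.0]
grip_width: 0.0128
grip_force: 43.7
```

>>> arm_command(
  series=[
    {"hand":1,"x":0,"y":0,"z":0.1,"rx":0,"ry":0,"rz":0},
    {"hand":1,"x":0,"y":0,"z":0.1,"rx":0,"ry":0,"rz":0},
    {"hand":1,"x":0,"y":0,"z":0,"rx":0,"ry":0,"rz":0},
  ],
)

```text
time: 9.1
ee_pos: [0.616, 0.0168, 0.1032]
orientation: [[-0.095, -0.995, 0.001], [-0.995, 0.095, -0.0], [0.0, -0.001, -1.0]]
wrist_force: [0.7, -0.4, -0.2]
grip_width: 0.0129
grip_force: 43.7
```

>>> arm_command(
  series=[
    {"hand":1,"x":0,"y":0,"z":0.1,"rx":0,"ry":0,"rz":0},
    {"hand":1,"x":0,"y":0,"z":0.1,"rx":0,"ry":0,"rz":0},
    {"hand":1,"x":0,"y":0,"z":0,"rx":0,"ry":0,"rz":0},
  ],
)

```text
time: 9.4
ee_pos: [0.6165, 0.0172, 0.1015]
orientation: [[-0.095, -0.995, 0.002], [-0.995, 0.095, 0.0], [-0.0, -0.002, -1.0]]
wrist_force: [0.3, 1.9, 0.7]
grip_width: 0.0131
grip_force: 43.9
```

>>> arm_command(
  series=[
    {"hand":1,"x":0,"y":0,"z":0.1,"rx":0,"ry":0,"rz":0},
    {"hand":1,"x":0,"y":0,"z":0.1,"rx":0,"ry":0,"rz":0},
    {"hand":1,"x":0,"y":0,"z":0,"rx":0,"ry":0,"rz":0},
  ],
)

```text
time: 9.7
ee_pos: [0.617, 0.0176, 0.0998]
orientation: [[-0.095, -0.995, 0.003], [-0.995, 0.095, 0.001], [-0.001, -0.003, -1.0]]
wrist_force: [1.9, 5.9, 2.4]
grip_width: 0.0128
grip_force: 44.1
```

Run:
```python
from h import *
s=ctrl.sense();print(s['ee_pos'],s['wrist_force'],s['wrist_torque'])
```

```text
[0.61696697 0.01764611 0.09979577] [1.85052914 5.86689116 2.4131269 ] [ 2.3697622  -0.41790165  0.01164593]
```

>>> arm_command(
  series=[
    {"hand":1,"x":-0.1,"y":-0.08,"z":0,"rx":0,"ry":0,"rz":0},
    {"hand":1,"x":0,"y":0,"z":0,"rx":0,"ry":0,"rz":0},
    {"hand":1,"x":0,"y":0,"z":0,"rx":0,"ry":0,"rz":0},
  ],
)

```text
time: 10.0
ee_pos: [0.6172, 0.0179, 0.0996]
orientation: [[-0.095, -0.995, 0.002], [-0.995, 0.095, -0.0], [0.0, -0.002, -1.0]]
wrist_force: [-0.3, 5.1, 4.5]
grip_width: 0.0129
grip_force: 44.5
```

>>> arm_command(
  series=[
    {"hand":1,"x":-0.05,"y":0,"z":0,"rx":0,"ry":0,"rz":0},
    {"hand":1,"x":0,"y":0,"z":0,"rx":0,"ry":0,"rz":0},
    {"hand":1,"x":0,"y":0,"z":0,"rx":0,"ry":0,"rz":0},
  ],
)

```text
time: 10.3
ee_pos: [0.6172, 0.0181, 0.0995]
orientation: [[-0.095, -0.995, 0.001], [-0.995, 0.095, -0.001], [0.0, -0.001, -1.0]]
wrist_force: [-0.2, 4.0, 4.9]
grip_width: 0.0133
grip_force: 44.5
```

>>> arm_command(
  series=[
    {"hand":1,"x":-0.05,"y":0,"z":0.05,"rx":0,"ry":0,"rz":0},
    {"hand":1,"x":0,"y":0,"z":0.05,"rx":0,"ry":0,"rz":0},
    {"hand":1,"x":0,"y":0,"z":0,"rx":0,"ry":0,"rz":0},
    {"hand":1,"x":0,"y":0,"z":0,"rx":0,"ry":0,"rz":0},
  ],
)

```text
time: 10.7
ee_pos: [0.6172, 0.0183, 0.0984]
orientation: [[-0.095, -0.995, 0.001], [-0.995, 0.095, -0.001], [0.001, -0.001, -1.0]]
wrist_force: [1.4, 1.7, 3.7]
grip_width: 0.013
grip_force: 44.4
```

>>> arm_command(
  series=[
    {"hand":1,"x":-0.03,"y":0,"z":0.05,"rx":0,"ry":0,"rz":0},
    {"hand":1,"x":0,"y":0,"z":0.05,"rx":0,"ry":0,"rz":0},
    {"hand":1,"x":0,"y":0,"z":0.05,"rx":0,"ry":0,"rz":0},
    {"hand":1,"x":0,"y":0,"z":0,"rx":0,"ry":0,"rz":0},
  ],
)

```text
time: 11.1
ee_pos: [0.6172, 0.0185, 0.097]
orientation: [[-0.095, -0.995, 0.001], [-0.995, 0.095, -0.001], [0.001, -0.001, -1.0]]
wrist_force: [0.5, 0.7, 5.2]
grip_width: 0.0127
grip_force: 44.5
```

>>> arm_command(
  series=[
    {"hand":1,"x":0,"y":0,"z":0.05,"rx":0,"ry":0,"rz":0},
    {"hand":1,"x":0,"y":0,"z":0.05,"rx":0,"ry":0,"rz":0},
    {"hand":1,"x":0,"y":0,"z":0,"rx":0,"ry":0,"rz":0},
  ],
)

```text
time: 11.4
ee_pos: [0.6168, 0.0185, 0.0955]
orientation: [[-0.096, -0.995, 0.0], [-0.995, 0.096, -0.001], [0.001, -0.0, -1.0]]
wrist_force: [1.6, 0.4, 1.8]
grip_width: 0.0126
grip_force: 43.9
```

>>> arm_command(
  series=[
    {"hand":1,"x":0,"y":0,"z":0.05,"rx":0,"ry":0,"rz":0},
    {"hand":1,"x":0,"y":0,"z":0.05,"rx":0,"ry":0,"rz":0},
    {"hand":1,"x":0,"y":0,"z":0,"rx":0,"ry":0,"rz":0},
  ],
)

```text
time: 11.7
ee_pos: [0.6168, 0.0186, 0.0947]
orientation: [[-0.095, -0.995, 0.0], [-0.995, 0.095, -0.001], [0.001, -0.0, -1.0]]
wrist_force: [0.9, -0.9, 4.3]
grip_width: 0.0128
grip_force: 44.4
```

>>> arm_command(
  series=[
    {"hand":1,"x":0,"y":0,"z":0.05,"rx":0,"ry":0,"rz":0},
    {"hand":1,"x":0,"y":0,"z":0.05,"rx":0,"ry":0,"rz":0},
    {"hand":1,"x":0,"y":0,"z":0,"rx":0,"ry":0,"rz":0},
  ],
)

```text
time: 12.0
ee_pos: [0.6168, 0.0186, 0.0936]
orientation: [[-0.095, -0.995, 0.0], [-0.995, 0.095, -0.001], [0.001, -0.0, -1.0]]
wrist_force: [0.9, -2.4, 3.3]
grip_width: 0.0133
grip_force: 44.2
```

>>> arm_command(
  series=[
    {"hand":1,"x":0,"y":0,"z":0.05,"rx":0,"ry":0,"rz":0},
    {"hand":1,"x":0,"y":0,"z":0.05,"rx":0,"ry":0,"rz":0},
    {"hand":1,"x":0,"y":0,"z":0,"rx":0,"ry":0,"rz":0},
  ],
)

```text
time: 12.3
ee_pos: [0.6167, 0.0187, 0.0924]
orientation: [[-0.095, -0.995, 0.0], [-0.995, 0.095, -0.001], [0.001, -0.0, -1.0]]
wrist_force: [1.0, -1.7, 1.4]
grip_width: 0.0126
grip_force: 44.0
```

>>> arm_command(
  series=[
    {"hand":1,"x":0,"y":0,"z":0.05,"rx":0,"ry":0,"rz":0},
    {"hand":1,"x":0,"y":0,"z":0.05,"rx":0,"ry":0,"rz":0},
    {"hand":1,"x":0,"y":0,"z":0,"rx":0,"ry":0,"rz":0},
  ],
)

```text
time: 12.6
ee_pos: [0.6167, 0.0187, 0.0914]
orientation: [[-0.095, -0.995, 0.0], [-0.995, 0.095, -0.001], [0.001, -0.0, -1.0]]
wrist_force: [0.7, -4.0, 1.0]
grip_width: 0.0132
grip_force: 43.9
```

>>> arm_command(
  series=[
    {"hand":1,"x":0.08,"y":0.03,"z":0.05,"rx":0,"ry":0,"rz":0},
    {"hand":1,"x":0,"y":0,"z":0.05,"rx":0,"ry":0,"rz":0},
    {"hand":1,"x":0,"y":0,"z":0,"rx":0,"ry":0,"rz":0},
  ],
)

```text
time: 12.9
ee_pos: [0.6166, 0.0184, 0.0904]
orientation: [[-0.095, -0.995, 0.001], [-0.995, 0.095, -0.0], [0.0, -0.001, -1.0]]
wrist_force: [0.6, -1.4, -1.0]
grip_width: 0.0132
grip_force: 43.6
```

>>> arm_command(
  series=[
    {"hand":1,"x":0,"y":0,"z":0.05,"rx":0,"ry":0,"rz":0},
    {"hand":1,"x":0,"y":0,"z":0.05,"rx":0,"ry":0,"rz":0},
    {"hand":1,"x":0,"y":0,"z":0,"rx":0,"ry":0,"rz":0},
  ],
)

```text
time: 13.2
ee_pos: [0.6164, 0.0183, 0.0893]
orientation: [[-0.095, -0.995, 0.0], [-0.995, 0.095, -0.0], [0.0, -0.0, -1.0]]
wrist_force: [1.5, 0.0, -3.9]
grip_width: 0.0131
grip_force: 43.2
```

>>> arm_command(
  series=[
    {"hand":1,"x":0,"y":0,"z":0.05,"rx":0,"ry":0,"rz":0},
    {"hand":1,"x":0,"y":0,"z":0.05,"rx":0,"ry":0,"rz":0},
    {"hand":1,"x":0,"y":0,"z":0,"rx":0,"ry":0,"rz":0},
  ],
)

```text
time: 13.5
ee_pos: [0.6165, 0.0183, 0.0885]
orientation: [[-0.095, -0.995, 0.0], [-0.995, 0.095, -0.0], [0.0, -0.0, -1.0]]
wrist_force: [0.3, 0.2, -3.8]
grip_width: 0.0131
grip_force: 43.3
```

The wrist force has gone to −3.9 N, so the ball is in its pocket and pulling the cell down. It's nearly home, so I'll go on in fine steps.

>>> arm_command(
  series=[
    {"hand":1,"x":0,"y":0,"z":0.03,"rx":0,"ry":0,"rz":0},
    {"hand":1,"x":0,"y":0,"z":0.03,"rx":0,"ry":0,"rz":0},
    {"hand":1,"x":0,"y":0,"z":0,"rx":0,"ry":0,"rz":0},
  ],
)

```text
time: 13.8
ee_pos: [0.6166, 0.0182, 0.0884]
orientation: [[-0.095, -0.995, 0.001], [-0.995, 0.095, -0.001], [0.0, -0.001, -1.0]]
wrist_force: [-1.6, 2.0, 1.2]
grip_width: 0.013
grip_force: 44.0
```

>>> arm_command(
  series=[
    {"hand":1,"x":0,"y":0,"z":0.03,"rx":0,"ry":0,"rz":0},
    {"hand":1,"x":0,"y":0,"z":0,"rx":0,"ry":0,"rz":0},
  ],
)

```text
time: 14.0
ee_pos: [0.6167, 0.0182, 0.0883]
orientation: [[-0.095, -0.995, 0.001], [-0.995, 0.095, -0.001], [0.0, -0.001, -1.0]]
wrist_force: [-2.7, 2.3, 4.3]
grip_width: 0.0129
grip_force: 44.7
```

>>> arm_command(
  series=[
    {"hand":5,"x":0,"y":0,"z":0,"rx":0,"ry":0,"rz":0},
    {"hand":5,"x":0,"y":0,"z":0,"rx":0,"ry":0,"rz":0},
    {"hand":5,"x":0,"y":0,"z":0,"rx":0,"ry":0,"rz":0},
    {"hand":5,"x":0,"y":0,"z":0,"rx":0,"ry":0,"rz":0},
    {"hand":5,"x":0,"y":0,"z":0,"rx":0,"ry":0,"rz":0},
  ],
)

```text
time: 14.5
ee_pos: [0.6167, 0.0181, 0.0877]
orientation: [[-0.095, -0.995, 0.001], [-0.995, 0.095, -0.001], [0.001, -0.001, -1.0]]
wrist_force: [-0.8, -0.2, 0.7]
grip_width: 0.05
grip_force: 0.0
```

>>> arm_command(
  series=[
    {"hand":5,"x":0,"y":0,"z":-1,"rx":0,"ry":0,"rz":0},
    {"hand":5,"x":0,"y":0,"z":-3,"rx":0,"ry":0,"rz":0},
    {"hand":5,"x":0,"y":0,"z":-4,"rx":0,"ry":0,"rz":0},
    {"hand":5,"x":-3,"y":0,"z":-3,"rx":0,"ry":0,"rz":0},
    {"hand":5,"x":-3,"y":0,"z":0,"rx":0,"ry":0,"rz":0},
    {"hand":5,"x":-3,"y":0,"z":0,"rx":0,"ry":0,"rz":0},
    {"hand":5,"x":0,"y":0,"z":0,"rx":0,"ry":0,"rz":0},
  ],
)

```text
time: 15.2
ee_pos: [0.6257, 0.1108, 0.1989]
orientation: [[-0.093, -0.996, 0.002], [-0.996, 0.093, 0.0], [-0.001, -0.002, -1.0]]
wrist_force: [-0.4, 0.2, 0.1]
grip_width: 0.0502
grip_force: 0.0
```

Run:
```python
from h import *
s=goto([.63,.17,.085],-95.4)
p=ctrl.get_image('wrist');save('w7',p,s);print(s['wrist_force'],s['time'])
cv2.imwrite('pics/w7c.png',cv2.resize(p['img'][:300,100:460],None,fx=2,fy=2,interpolation=cv2.INTER_CUBIC)[:,:,::-1])
```

```text
now [0.6257 0.1108 0.1989] -95.32 direct cm [-5.93  0.14 11.39] deg [-0.13  0.03  0.08]
[-0.37141013  0.22992809  0.08962149] 15.2
```

View pics/w7c.png

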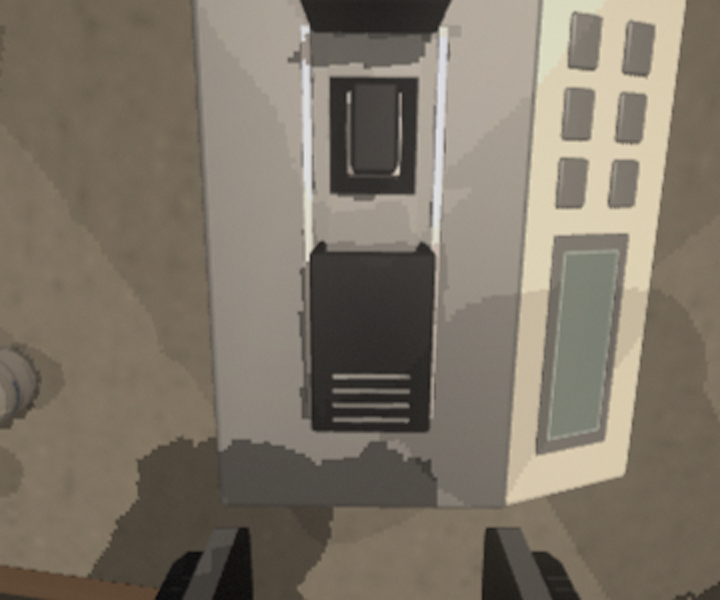

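Run:
```python
from h import *
p,s=load('w7')
W=np.array([atz(p,100+u/2,v/2,.064,s) for u,v in [(331,78),(418,78),(416,194),(331,194)]]).mean(0);print('well',W)
a=np.radians(-5.45);ex=np.array([np.cos(a),np.sin(a),0]);ey=np.array([-ex[1],ex[0],0])
for d in (.028,.031,.034,.037,.040,.046):
    q=lambda x,y,z:((proj(p,W+x*ex+y*ey+[0,0,z],s)-[100,0])*2).round(1).tolist()
    print(d,'top',q(.007,.013,.0685-d),q(-.007,-.013,.0685-d),'body top',q(.009,.013,.0465-d),q(-.009,-.013,.0465-d))
g=cv2.cvtColor(p['img'],cv2.COLOR_RGB2GRAY);print(g[36:100:1,286]);print(g[60,262:312]);print(g[86:92,262:312:2])
```

```text
well [0.61359951 0.0168021  0.064     ]
0.028 top [352.2, 174.5] [398.6, 83.2] body top [347.7, 175.1] [402.0, 91.8]
0.031 top [352.4, 174.6] [398.2, 84.5] body top [347.9, 175.1] [401.6, 92.9]
0.034 top [352.6, 174.7] [397.8, 85.7] body top [348.2, 175.2] [401.2, 93.9]
0.037 top [352.8, 174.8] [397.5, 86.9] body top [348.4, 175.3] [400.8, 94.9]
0.04 top [353.0, 174.8] [397.1, 88.1] body top [348.6, 175.3] [400.5, 95.9]
0.046 top [353.4, 175.0] [396.4, 90.4] body top [349.0, 175.5] [399.7, 97.8]
[165 156 115  50  43  50  60  68  70  70  70  70  69  69  69  69  70  68
  69  70  70  69  70  70  68  70  70  70  68  71  70  69  69  69  69  69
  70  69  68  69  69  68  69  69  69  70  69  68  60  50  48  64  66  46
  46  46  47  48  46  47  53  81 101 114]
[161 159 132  61  46  47  48  47  48  46  46  79 106  72  48  57  67  68
  68  68  67  68  68  69  68  70  72  71  70  71  70  72  71  73  71  61
  52 120 160  53  51  50  49  50  50  55 105 161 168 167]
[[160 142  48  48  47  47 115 115  47  49  51  49  48  47  47  49  48 102
  200  63  50  51  51 147 165]
 [159 142  49  46  46  45  74  88  64  65  65  66  64  62  62  61  62 118
  150  53  51  51  52 149 164]
 [160 142  48  47  46  45  61  67  64  66  67  65  66  66  68  67  69  70
   75  51  51  53  51 147 165]
 [160 143  50  46  46  48  47  46  48  48  46  47  46  49  52  51  54  54
   66  51  51  50  53 148 164]
 [160 142  49  46  47  46  47  45  46  45  47  48  46  46  49  48  50  51
   52  52  51  52  53 147 164]
 [159 142  48  45  46  47  46  46  46  47  47  46  46  47  47  48  49  52
   51  52  51  50  54 147 164]]
```

The cell stands upright in the well, with its grip top at crop (353–397, 83–173). That matches a home depth of about 28 mm, which is consistent with the ball's pull and the hard stop. The hood is still open. Next I'll go behind the hood with shut fingers.

>>> arm_command(
  series=[
    {"hand":0,"x":-4.2,"y":0.1,"z":0,"rx":0,"ry":0,"rz":0},
    {"hand":0,"x":0,"y":0,"z":4,"rx":0,"ry":0,"rz":0},
    {"hand":0,"x":0,"y":0,"z":4,"rx":0,"ry":0,"rz":0},
    {"hand":0,"x":0,"y":0,"z":3.7,"rx":0,"ry":0,"rz":0},
    {"hand":0,"x":0,"y":0,"z":0,"rx":0,"ry":0,"rz":0},
    {"hand":0,"x":0,"y":0,"z":0,"rx":0,"ry":0,"rz":0},
  ],
)

```text
time: 15.85
ee_pos: [0.6286, 0.149, 0.0815]
orientation: [[-0.095, -0.995, 0.0], [-0.995, 0.095, -0.002], [0.002, -0.0, -1.0]]
wrist_force: [0.8, -0.6, 0.9]
grip_width: -0.0003
grip_force: 0.0
```

Run:
```python
from h import *
c=np.array([.616,.0172]);e=np.array([.0945,.9955])
s=ctrl.sense();print('along',(s['ee_pos'][:2]-c)@e,s['ee_pos'][2],s['wrist_force'])
x,y=c+e*.038;s=goto([x,y,.082],-95.4,9)
```

```text
along 0.1323548478741159 0.08147939306263909 [ 0.80155157 -0.5951511   0.87023975]
now [0.6286 0.149  0.0815] -95.47 direct cm [ 9.44 -0.   -0.04] deg [-0.03 -0.09 -0.07]
per row cm [ 1.048  0.    -0.005] deg [-0.003 -0.01  -0.008]
```

>>> arm_command(
  series=[
    {"hand":0,"x":1,"y":0,"z":0,"rx":0,"ry":0,"rz":0},
    {"hand":0,"x":1,"y":0,"z":0,"rx":0,"ry":0,"rz":0},
    {"hand":0,"x":1,"y":0,"z":0,"rx":0,"ry":0,"rz":0},
    {"hand":0,"x":1,"y":0,"z":0,"rx":0,"ry":0,"rz":0},
    {"hand":0,"x":1,"y":0,"z":0,"rx":0,"ry":0,"rz":0},
    {"hand":0,"x":0,"y":0,"z":0,"rx":0,"ry":0,"rz":0},
  ],
)

```text
time: 16.45
ee_pos: [0.6233, 0.0984, 0.0812]
orientation: [[-0.097, -0.995, 0.001], [-0.995, 0.097, -0.001], [0.001, -0.001, -1.0]]
wrist_force: [-0.5, -0.8, -0.2]
grip_width: 0.0
grip_force: 0.0
```

>>> arm_command(
  series=[
    {"hand":0,"x":1,"y":0,"z":0,"rx":0,"ry":0,"rz":0},
    {"hand":0,"x":1,"y":0,"z":0,"rx":0,"ry":0,"rz":0},
    {"hand":0,"x":1,"y":0,"z":0,"rx":0,"ry":0,"rz":0},
    {"hand":0,"x":0,"y":0,"z":0,"rx":0,"ry":0,"rz":0},
  ],
)

```text
time: 16.85
ee_pos: [0.6201, 0.0685, 0.0807]
orientation: [[-0.096, -0.995, -0.0], [-0.995, 0.096, -0.001], [0.001, -0.0, -1.0]]
wrist_force: [-0.2, -0.4, -0.3]
grip_width: -0.0002
grip_force: 0.0
```

>>> arm_command(
  series=[
    {"hand":0,"x":0.3,"y":0,"z":0,"rx":0,"ry":0,"rz":0},
    {"hand":0,"x":0.3,"y":0,"z":0,"rx":0,"ry":0,"rz":0},
    {"hand":0,"x":0.3,"y":0,"z":0,"rx":0,"ry":0,"rz":0},
    {"hand":0,"x":0,"y":0,"z":0,"rx":0,"ry":0,"rz":0},
  ],
)

```text
time: 17.25
ee_pos: [0.6195, 0.0607, 0.0806]
orientation: [[-0.095, -0.995, 0.0], [-0.995, 0.095, -0.001], [0.001, -0.0, -1.0]]
wrist_force: [-0.4, 0.3, -0.6]
grip_width: -0.0001
grip_force: 0.1
```

>>> arm_command(
  series=[
    {"hand":0,"x":0.2,"y":0,"z":0,"rx":0,"ry":0,"rz":0},
    {"hand":0,"x":0.2,"y":0,"z":0,"rx":0,"ry":0,"rz":0},
    {"hand":0,"x":0.2,"y":0,"z":0,"rx":0,"ry":0,"rz":0},
  ],
)

```text
time: 17.55
ee_pos: [0.6192, 0.0556, 0.0807]
orientation: [[-0.095, -0.995, 0.001], [-0.995, 0.095, 0.0], [-0.0, -0.001, -1.0]]
wrist_force: [-4.2, 14.1, 1.4]
grip_width: 0.0
grip_force: 6.8
```

>>> arm_command(
  series=[
    {"hand":0,"x":0.2,"y":0,"z":0,"rx":0,"ry":0,"rz":0},
    {"hand":0,"x":0.1,"y":0,"z":0,"rx":0,"ry":0,"rz":0},
  ],
)

```text
time: 17.75
ee_pos: [0.6192, 0.0555, 0.0808]
orientation: [[-0.095, -0.995, 0.002], [-0.995, 0.095, 0.004], [-0.004, -0.002, -1.0]]
wrist_force: [-4.6, 21.9, 0.6]
grip_width: -0.0001
grip_force: 11.0
```

The hood is hard against its stop at the predicted place, 38 mm along. Backing off and checking.

>>> arm_command(
  series=[
    {"hand":0,"x":-0.5,"y":0,"z":0,"rx":0,"ry":0,"rz":0},
    {"hand":0,"x":-2,"y":0,"z":0,"rx":0,"ry":0,"rz":0},
    {"hand":0,"x":-3,"y":0,"z":0,"rx":0,"ry":0,"rz":0},
    {"hand":0,"x":0,"y":0,"z":-4,"rx":0,"ry":0,"rz":0},
    {"hand":0,"x":0,"y":0,"z":-4,"rx":0,"ry":0,"rz":0},
    {"hand":0,"x":0,"y":0,"z":-4,"rx":0,"ry":0,"rz":0},
    {"hand":0,"x":0,"y":0,"z":0,"rx":0,"ry":0,"rz":0},
  ],
)

```text
time: 18.45
ee_pos: [0.6274, 0.108, 0.2077]
orientation: [[-0.094, -0.995, 0.011], [-0.996, 0.094, 0.002], [-0.003, -0.011, -1.0]]
wrist_force: [0.9, -0.4, 0.1]
grip_width: 0.0
grip_force: 0.0
```

Run:
```python
from h import *
s=ctrl.sense()
p=ctrl.get_image('wrist');save('w8',p,s);print(s['wrist_force'],s['time'],s['ee_pos'])
cv2.imwrite('pics/w8c.png',cv2.resize(p['img'][:300,100:460],None,fx=2,fy=2,interpolation=cv2.INTER_CUBIC)[:,:,::-1])
```

```text
[ 0.86451515 -0.39337899  0.06752363] 18.45 [0.62743563 0.10798893 0.20766849]
```

View pics/w8c.png

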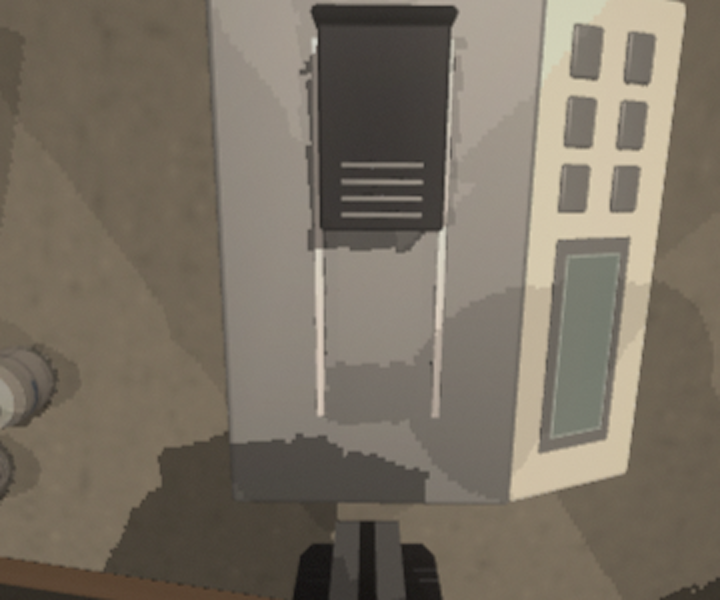

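The hood (crop 318–445, 20–230) is flush with the stop plate at row 15 and covers the well. The arm is clear.

```bash
python3 -c "
from cell import ctrl
print(ctrl.finish_job())"
```

```text
the job is handed in; nothing more can be done
None
```

The check cell is home on its seat in the well and released, the light hood is shut against its end stop with the arm clear, and the job is handed in; no verdict came back. The highest push read on the cell was about 5 N, sampled after each move rather than continuously.

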